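# Hold a door rack against the cupboard door for screwing

### The arm

A 6-joint arm with a two-finger parallel gripper is mounted at the origin on the work surface. World frame = base frame: x ahead of the robot, y to its left, z up, the work surface at z = 0. Lengths are in m, angles in rad, forces in N, time in s.
With the tool pointing down it reaches from about 0.375 to 0.9 m from the base axis. Payload 3.1 kg.
Tool frame: the origin (TCP) lies at the very end of the fingers, on their centre line; the grasp point (between the pads) lies 19 mm behind it; x points along the fingers, y is the direction in which the jaws open and shut, and the axes are right-handed (so a half turn about x gives the same grasp; the last joint's range is limited). The gripper opens to 85 mm and grips with 20 to 120 N. Pads are 22 mm wide; open, the fingers measure 114 mm over their backs; the gripper's body (76 mm by 85 mm) begins 54 mm behind the grasp point. The pads swing forward as they close: fully open they stand 13 mm farther back than shut.
Start: joints at [1.042, 0.527, 1.433, -0, 1.181, -0.178], TCP at [0.214, 0.587, 0.231] pointing down, gripper open.
Joint ranges: [-3.08, 3.08], [-0.75, 2.2], [0.22, 2.44], [-1.43, 4.57], [0, 2.65], [-2.85, 2.85]. Speed limits (rad/s): [2.79, 2.79, 3.14, 3.14, 3.14, 3.14].

### API

Orientations are given as a unit quaternion [x, y, z, w].
In Python, from station import manip gives the robot as it stands.
- The arm moves only by the shell command python3 -m jog 'ROWS' [FORCE]. ROWS is a JSON object of lists of equal length, an entry for each row: "linear": the shift along the tool's x, y, z in cm, a list of three; "twist": the turn about the tool's x in rad; "claw": the opening, from -1 (shut) to 1 (fully open). A call has 1 to 20 rows; each row is the pose to reach, as a shift and turn from the pose commanded when the call began, along the tool's axes at that moment; what a row does not reach only later rows make up. A row lasts 1/12 s, in which the tool goes at most 41.7 mm and 7.16 degrees, less where a joint would pass 70% of its speed; a pose out of reach is approached as far as the arm can. A call with a gripper value outside its range is refused whole. The fingers move at their own pace and stop on an object; FORCE is the grip in N (left out, the last holds). Time passes only in rows, so rows that repeat a pose let the fingers close. It gives the time, the measured TCP pose, the force and the opening at its end, in the units of the state.
- manip.sense(): the state, without advancing time (a new reading comes with each control period).
- manip.snapshot(name): name is "side" or "top"; returns a dict with "pixels" (384x512x3 uint8, red, green, blue), "camera_matrix" (3x3 intrinsics, pixels), "R" (3x3) and "t" (3): a world point X has camera coordinates R X + t. Camera axes: x right, y down, z forward; pixel columns grow to the right and rows downward; lengths in m; the calibration is good to about 2 mm. A picture is of the moment at which its call begins. There is no depth.
- manip.sign_off(): hands the job in, once; it reports no verdict.
The state is a dict: "t": time; "q": joint angles; "qd": joint speeds; "tau": joint torques, N m; "tcp_pos": TCP position; "tool_rot": TCP orientation; "force": force on the tool from outside, world axes, zero at the start; "ft_torque": the same for the moment, N m; "finger_gap": opening from 0.0 (shut) to 1.0 (fully open).
Only numpy, scipy, OpenCV 4.12 (cv2) and the standard library are available. Lean on these libraries where they do the work, as an engineer would, in place of code of your own. Each camera call takes 0.05 s, during which the arm holds its last target.

### The job

Swing the small cupboard's door open to its stop by its handle, then pick up the little plywood rack (the one with the tall back board) and hold its back flat against the inside of the door, level, upright and centred on the door's inner face both sideways and in height, well clear of the bench, pushing it towards the door with a steady 10 N or so (5 to 15 N) so that I can screw it on. Finish while still holding and pushing it there: do not let go, and leave the other things on the bench where they are.

Things in the scene. Friction and masses are not known exactly. Their poses are not given: they have to be found in the camera images.
- cupboard: White painted bench-top cupboard, 190 deep (x) x 230 wide (y) x 205 mm high, fixed to the bench; it does not move. Origin: centre of its underside; its open front with the door faces its own -x (towards the robot), its z is up. Pots stand inside it.
- door (a joint): Upright wooden door (220 wide, 200 high, 15 mm thick, 0.5 kg), hinged on the cupboard's +y side. 0 = closed, grows as it swings out to the cupboard's -x (clockwise from above); stop at 1.57 rad (square). Its hinge strap is springy: past the stop the door still yields, this value staying at 1.57, by 0.4 to 0.7 mm per N at the door's centre. Hinge drag 0.08 N m: it stays where left.
- door_hinge (a point): Point on the hinge axis, at mid height of the door (103 mm above the bench), in the plane of its outer face. Axes turn with the door: x is the normal from outer to inner face, y from the free edge to the hinge, z up. Outer face at x = 0, inner face at x = +15 mm, free edge at y = -220 mm.
- door_handle (a point): Centre of the door's handle: an upright round steel bar 90 mm long, 11 mm thick, 35 mm off the outer face, 190 mm from the hinge along the door, centre 143 mm above the bench; its top end is about 15 mm below the door's top edge, so it can be pinched from above. Axes as door_hinge.
- door_inner (a point): Centre of the door's plain inner face (103 mm above the bench). Axes as door_hinge: x is the face's outward normal (with the door open square it points to the cupboard's -y), y along the door to the hinge, z up.
- rack: Loose plywood rack, an open-topped empty box 130 long (x), 80 deep (y), 0.15 to 0.3 kg. Its +y side is a flat back board 80 high, 10 mm thick, taller than the rest; its -y side a front wall 50 high, 10 mm thick, that can be pinched from above; ends 50 high, 8 thick; floor 8 mm thick; inside 114 x 60 mm. Origin: centre of its underside; z up.
- rack_back (a point): Centre of the rack's flat back surface: 40 mm along +y from the rack's origin and 40 mm up. Axes as the rack: y points out of the back.
- tray: Plain open plywood tray, 130 x 80 x 45 mm, all four walls alike, no tall back. It stands on the bench near the work and is not part of the job. Origin: centre of its underside.
- bowl: Small terracotta bowl, 72 mm across, 45 mm high. It stands on the bench near the work and is not part of the job. Origin: centre of its underside.
- jar: Amber glass jar, 60 mm across, 85 mm high. It stands on the bench near the work and is not part of the job. Origin: centre of its underside.
- screwdriver: Screwdriver lying down. It stands on the bench near the work and is not part of the job. Origin: centre of its underside.
- mug: White mug, 76 mm across, 90 mm high. It stands on the bench near the work and is not part of the job. Origin: centre of its underside.
- weight: Brass weight, 60 mm across, 45 mm high. It stands on the bench near the work and is not part of the job. Origin: centre of its underside.
- offcut: Dark wooden offcut, 100 x 50 x 22 mm. It stands on the bench near the work and is not part of the job. Origin: centre of its underside.
Mind the look-alikes: they are no part of the job. What is shaped like the rack but purple is not meant.

How it is judged:
By the outcome, as a careful person would: the job done as asked, in the order asked, and still so for the second after the job is handed in, while the arm keeps its last pose, push and grip.
It also fails if it takes over 64 s, if anything falls off the work surface, if the arm or the gripper's body presses on something with over 40 N, if the wrist force passes 120 N, or if a joint passes its speed limit or range.

## Working session

There is one attempt and no reset: what is moved stays moved. The work goes in short steps, Python scripts to look and compute and a shell command to move; the robot and the scene stay as the last step left them, time stands still between calls to the robot, and variables do not carry over. Pictures are saved under pics/ and viewed, and the job is handed in when it is done.

```bash
ls; mkdir -p pics; cat > h.py <<'E'
import numpy as np, cv2
from station import manip
def snap(n,f):
    s=manip.snapshot(n); cv2.imwrite('pics/'+f,s['pixels'][:,:,::-1]); np.savez('pics/'+f[:-4]+'.npz',**s); return s
def ray(s,u,v):
    K,R,t=[np.array(s[k]) for k in('camera_matrix','R','t')]
    return -R.T@t, R.T@np.linalg.inv(K)@np.array([u,v,1.])
def onz(s,u,v,z):
    c,d=ray(s,u,v); return c+d*(z-c[2])/d[2]
def proj(s,X):
    K,R,t=[np.array(s[k]) for k in('camera_matrix','R','t')]
    p=K@(R@np.array(X)+t); return p[:2]/p[2]
E
python3 - <<'E'
from h import *
for n in('side','top'):
    s=snap(n,n+'0.png'); print(n,ray(s,256,192),s['camera_matrix'])
print(manip.sense())
E
```

```text
pics
side (array([-0.16592596, -0.86896501,  1.12004708]), array([ 0.45741991,  0.55339545, -0.69610975])) [[463.7507149    0.         258.80383122]
 [  0.         463.7507149  193.5877025 ]
 [  0.           0.           1.        ]]
top (array([ 0.38238142, -0.07026141,  1.92260134]), array([ 0.04044494, -0.00729649, -0.99946378])) [[498.37451542   0.         256.69439117]
 [  0.         498.37451542 179.64133141]
 [  0.           0.           1.        ]]
{'t': 0.1, 'q': array([ 1.04252734e+00,  5.28379817e-01,  1.43373076e+00,  6.36309949e-06,
        1.18143679e+00, -1.78538450e-01]), 'qd': array([ 0.00112105, -0.00149845, -0.00356513, -0.00072321,  0.00147367,
        0.00065286]), 'tau': array([-9.01700532e-04, -4.43305349e+01, -1.78584892e+01, -2.88128822e-04,
        3.88578788e-03,  4.01776489e-06]), 'tcp_pos': array([0.21382359, 0.58661544, 0.23044123]), 'tool_rot': array([ 0.12237235,  0.69656405, -0.12366768,  0.69608178]), 'force': array([-0.45903567,  0.52171708, -0.05249763]), 'ft_torque': array([ 0.00264806, -0.00922709, -0.01829   ]), 'finger_gap': 0.9971808973517614}
```

View pics/side0.png

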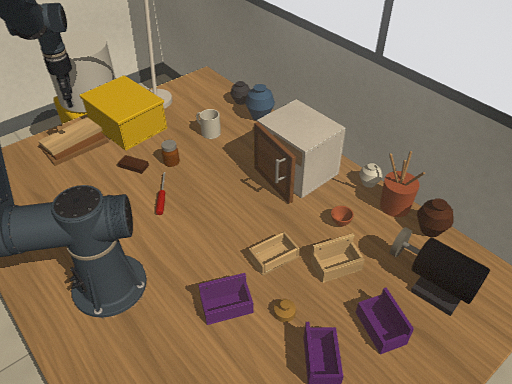

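View pics/top0.png

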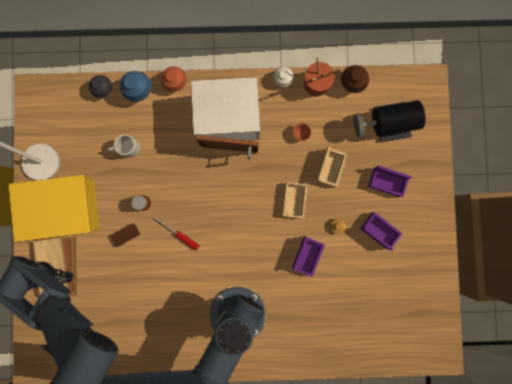

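The side view shows the cupboard around (300,148) with its handle at (281,168). The plywood rack with the tall back is at (337,257) and the tray at (273,252). In the top view the rack is at (333,167), the tray at (294,201) and the handle at (250,153). Next I'll zoom in.

```bash
python3 - <<'E'
from h import *
s=np.load('pics/side0.npz');t=np.load('pics/top0.npz')
a=s['pixels'][95:285,235:375,::-1];b=t['pixels'][70:225,180:350,::-1]
cv2.imwrite('pics/c1.png',cv2.resize(a,None,fx=3.1,fy=3.1,interpolation=cv2.INTER_CUBIC))
cv2.imwrite('pics/c2.png',cv2.resize(b,None,fx=3.8,fy=3.8,interpolation=cv2.INTER_CUBIC))
E
```

```text
(no output)
```

View pics/c1.png

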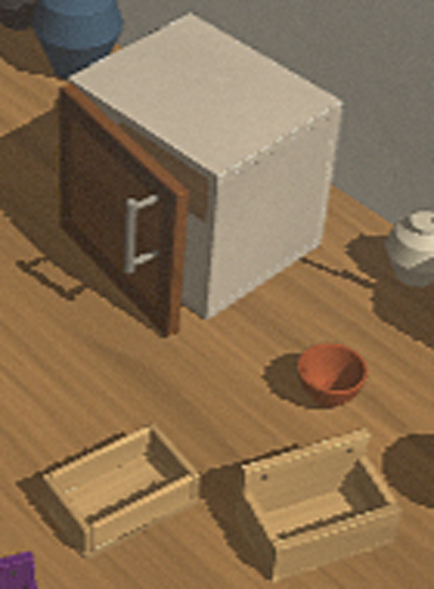

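View pics/c2.png

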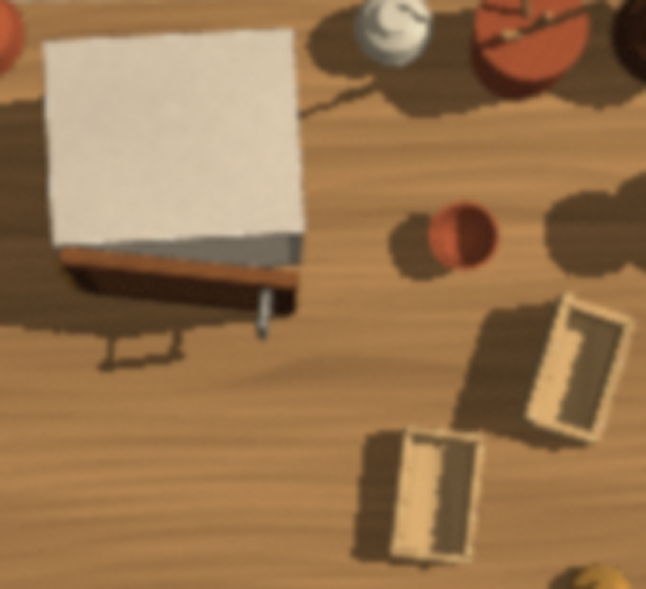

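```bash
cat > m0.py <<'E'
from h import *
s=np.load('pics/side0.npz');t=np.load('pics/top0.npz')
def T(px,py): return (180+(px+.5)/3.8-.5, 70+(py+.5)/3.8-.5)
def S(px,py): return (235+(px+.5)/3.1-.5, 95+(py+.5)/3.1-.5)
def tri(a,b):
    c1,d1=ray(t,*a);c2,d2=ray(s,*b)
    A=np.array([d1,-d2]).T; k=np.linalg.lstsq(A,c2-c1,rcond=None)[0]
    p,q=c1+k[0]*d1,c2+k[1]*d2; return (p+q)/2,np.linalg.norm(p-q)
np.set_printoptions(precision=4,suppress=True)
E
python3 - <<'E'
from m0 import *
print('cup top from top');
for p in [(44,44),(291,30),(303,234),(54,247)]: print(onz(t,*T(*p),.205))
print('cup top from side: BL,back,right,front')
for p in [(72,77),(191,14),(341,102),(215,178)]: print(onz(s,*S(*p),.205))
print('handle top tri',tri(T(265,292),S(131,200)), onz(s,*S(131,202),.188),onz(t,*T(265,295),.188))
print('handle bot',onz(s,*S(129,270),.098))
print('door top edge side: hinge,free outer', onz(s,*S(62,87),.203),onz(s,*S(176,196),.203),'inner',onz(s,*S(187,187),.203))
print('door top outer, top view', onz(t,*T(63,263),.203),onz(t,*T(297,290),.203),'inner',onz(t,*T(298,268),.203))
print('rack back top', onz(t,*T(566,293),.08),onz(t,*T(527,416),.08),'front top',onz(t,*T(634,320),.05),onz(t,*T(600,441),.05))
print('rack side back top', onz(s,*S(246,466),.08),onz(s,*S(367,430),.08),'front top',onz(s,*S(274,545),.05),onz(s,*S(399,510),.05),'bottom',onz(s,*S(277,578),0))
from scipy.spatial.transform import Rotation as Ro
print(Ro.from_quat(manip.sense()['tool_rot']).as_matrix())
E
```

```text
cup top from top
[0.8454 0.133  0.205 ]
[ 0.8527 -0.0945  0.205 ]
[ 0.6629 -0.1003  0.205 ]
[0.6569 0.1274 0.205 ]
cup top from side: BL,back,right,front
[0.6659 0.1242 0.205 ]
[0.8502 0.1306 0.205 ]
[ 0.8553 -0.0961  0.205 ]
[ 0.6637 -0.1012  0.205 ]
handle top tri (array([ 0.605 , -0.0575,  0.1815]), np.float64(0.02151961207291602)) [ 0.5883 -0.0598  0.188 ] [ 0.6099 -0.064   0.188 ]
handle bot [ 0.5864 -0.0623  0.098 ]
door top edge side: hinge,free outer [0.6475 0.1192 0.203 ] [ 0.6164 -0.0948  0.203 ] inner [ 0.6343 -0.0916  0.203 ]
door top outer, top view [0.6423 0.1197 0.203 ] [ 0.6118 -0.0934  0.203 ] inner [ 0.632  -0.0949  0.203 ]
rack back top [ 0.6182 -0.3586  0.08  ] [ 0.4985 -0.3161  0.08  ] front top [ 0.5932 -0.4301  0.05  ] [ 0.4736 -0.3916  0.05  ]
rack side back top [ 0.5044 -0.3185  0.08  ] [ 0.6235 -0.3616  0.08  ] front top [ 0.4776 -0.3847  0.05  ] [ 0.595  -0.4318  0.05  ] bottom [ 0.4826 -0.3903  0.    ]
[[-0.001   0.3426  0.9395]
 [-0.0017  0.9395 -0.3426]
 [-1.     -0.0019 -0.0004]]
```

```bash
python3 -m jog '{"linear":[[-6,-14.1,5.1],[-6,-14.1,5.1],[-6,-14.1,5.1],[-6,-14.1,5.1],[-6,-48.2,57.2],[-6,-48.2,57.2],[-6,-48.2,57.2],[-6,-48.2,57.2],[-6,-48.2,57.2],[-6,-48.2,57.2],[-6,-48.2,57.2],[-6,-48.2,57.2],[-6,-48.2,57.2],[-6,-48.2,57.2],[-6,-48.2,57.2],[-6,-48.2,57.2],[-6,-48.2,57.2],[-6,-48.2,57.2],[-6,-48.2,57.2],[-6,-48.2,57.2]],"twist":[0,0,0,0,-0.205,-0.205,-0.205,-0.205,-0.205,-0.205,-0.205,-0.205,-0.205,-0.205,-0.205,-0.205,-0.205,-0.205,-0.205,-0.205],"claw":[1,1,1,1,0,0,0,0,0,0,0,0,0,0,0,0,0,0,0,0]}'
cat > st.py <<'E'
from h import *
from scipy.spatial.transform import Rotation as Ro
np.set_printoptions(precision=4,suppress=True)
def st():
    a=manip.sense(); R=Ro.from_quat(a['tool_rot']).as_matrix()
    print('t',a['t'],'tcp',a['tcp_pos'],'y',R[:,1],'z',R[:,2],'F',a['force'],'M',a['ft_torque'],'gap',round(a['finger_gap'],3),'q',a['q'])
    return a,R
def to(P,R,p): print('shift cm',R.T@(np.array(P)-p)*100)
E
python3 - <<'E'
from st import *
a,R=st(); to([.586,-.062,.15],R,a['tcp_pos'])
E
```

```text
t: 1.77
tcp_pos: [0.5906, -0.0682, 0.2907]
tool_rot: [0.052, 0.704, -0.054, 0.707]
force: [1.4, 0.1, 0.4]
finger_gap: 0.497
t 1.7667 tcp [ 0.5906 -0.0682  0.2907] y [ 0.1494  0.9888 -0.0031] z [ 0.9888 -0.1493  0.0045] F [1.3652 0.0805 0.4084] M [-0.0275 -0.0721  0.    ] gap 0.497 q [-0.3015  0.4226  1.4433 -0.0025  1.2708 -1.7217]
shift cm [14.0668  0.5851 -0.6099]
```

```bash
python3 -m jog '{"linear":[[4,0.6,-0.6],[8,0.6,-0.6],[9,0.6,-0.6],[9,0.6,-0.6]],"twist":[0,0,0,0],"claw":[0,0,0,0]}'
python3 - <<'E'
from st import *
s=snap('side','s1.png')
a,R=st(); to([.586,-.062,.15],R,a['tcp_pos']); print(proj(s,a['tcp_pos']),proj(s,[.586,-.062,.188]),proj(s,[.586,-.062,.098]))
cv2.imwrite('pics/s1c.png',cv2.resize(s['pixels'][70:220,210:360,::-1],None,fx=3.8,fy=3.8,interpolation=cv2.INTER_CUBIC))
E
```

```text
t: 2.1
tcp_pos: [0.5782, -0.0539, 0.1977]
tool_rot: [0.052, 0.709, -0.05, 0.702]
force: [-0.9, -0.4, 0.8]
finger_gap: 0.498
t 2.15 tcp [ 0.5804 -0.0544  0.2003] y [0.144  0.9896 0.0004] z [ 0.9896 -0.144  -0.0035] F [ 0.6996 -0.6802  0.0749] M [-0.0036 -0.0364 -0.0186] gap 0.502 q [-0.2851  0.5096  1.57   -0.0001  1.0655 -1.7114]
shift cm [ 5.031  -0.6704  0.6799]
[273.9501 156.9798] [276.8316 160.4898] [276.1227 181.7561]
```

View pics/s1c.png

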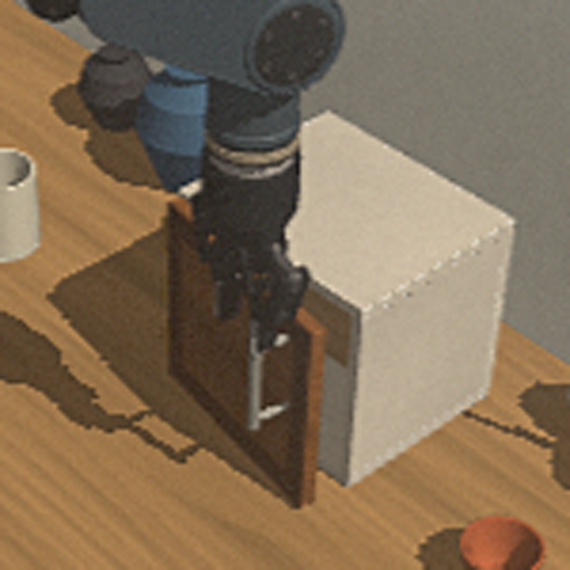

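The picture shows the gripper above the bar, whose lower end at (277,182) matches my prediction. Next I descend and pinch it.

```bash
python3 -m jog '{"linear":[[1,-0.67,0.68],[3,-0.67,0.68],[5,-0.67,0.68],[5,-0.67,0.68],[5,-0.67,0.68],[5,-0.67,0.68],[5,-0.67,0.68],[5,-0.67,0.68],[5,-0.67,0.68],[5,-0.67,0.68],[5,-0.67,0.68]],"twist":[0,0,0,0,0,0,0,0,0,0,0],"claw":[0,0,0,0,-1,-1,-1,-1,-1,-1,-1]}' 40
python3 - <<'E'
from st import *
a,R=st()
s=snap('side','s2.png')
cv2.imwrite('pics/s2c.png',cv2.resize(s['pixels'][70:220,210:360,::-1],None,fx=3.8,fy=3.8,interpolation=cv2.INTER_CUBIC))
E
```

```text
t: 3.07
tcp_pos: [0.5886, -0.0615, 0.153]
tool_rot: [0.052, 0.704, -0.051, 0.707]
force: [2.2, 5.2, 1.1]
finger_gap: 0.116
t 3.0667 tcp [ 0.5886 -0.0615  0.153 ] y [0.1447 0.9895 0.0017] z [ 0.9895 -0.1447  0.0041] F [2.2456 5.2133 1.1481] M [ 0.8026 -0.2428 -0.0962] gap 0.116 q [-0.2939  0.5803  1.5942  0.0028  0.9633 -1.7212]
```

View pics/s2c.png

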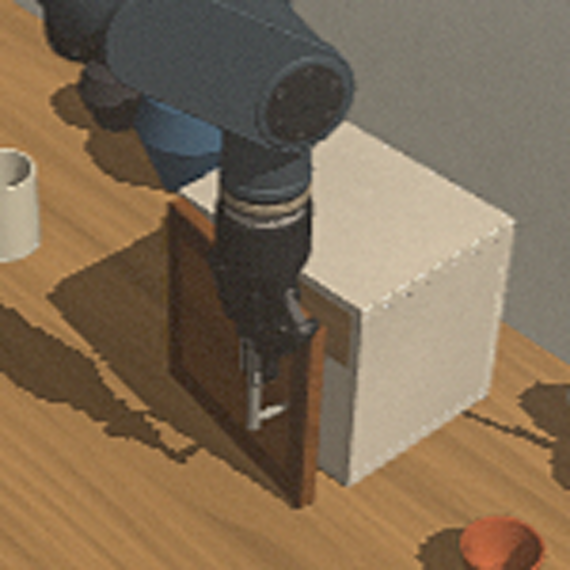

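```bash
cat > arc.py <<'E'
import numpy as np,sys
def rows(p0,p1,n,psi):
    d=lambda p:np.array([-np.sin(p),-np.cos(p)]); m=lambda p:np.array([-np.cos(p),np.sin(p)])
    h=lambda p:.19*d(p)+.035*m(p)
    y=np.array([np.sin(psi),np.cos(psi)]); z=np.array([np.cos(psi),-np.sin(psi)])
    for k in range(1,n+1):
        p=p0+(p1-p0)*k/n; D=h(p)-h(p0); print('[0,%.2f,%.2f] %.3f'%(D@y*100,D@z*100,p-p0))
rows(*map(float,sys.argv[1:3]),int(sys.argv[3]),float(sys.argv[4]))
E
python3 arc.py .144 .844 10 .145
```

```text
[0,0.29,-1.32] 0.070
[0,0.67,-2.62] 0.140
[0,1.14,-3.88] 0.210
[0,1.70,-5.12] 0.280
[0,2.35,-6.31] 0.350
[0,3.07,-7.45] 0.420
[0,3.87,-8.53] 0.490
[0,4.75,-9.56] 0.560
[0,5.70,-10.53] 0.630
[0,6.71,-11.42] 0.700
```

```bash
python3 -m jog '{"linear":[[0,0.29,-1.32],[0,0.67,-2.62],[0,1.14,-3.88],[0,1.7,-5.12],[0,2.35,-6.31],[0,3.07,-7.45],[0,3.87,-8.53],[0,4.75,-9.56],[0,5.7,-10.53],[0,6.71,-11.42],[0,6.71,-11.42],[0,6.71,-11.42]],"twist":[0.07,0.14,0.21,0.28,0.35,0.42,0.49,0.56,0.63,0.7,0.7,0.7],"claw":[-1,-1,-1,-1,-1,-1,-1,-1,-1,-1,-1,-1]}'
python3 - <<'E'
from st import *
a,R=st()
E
python3 arc.py .844 1.553 10 .844
```

```text
t: 4.12
tcp_pos: [0.4822, 0.0199, 0.1532]
tool_rot: [0.288, 0.645, -0.29, 0.645]
force: [-5.4, -3.1, 9.0]
finger_gap: 0.116
t 4.1167 tcp [0.4822 0.0199 0.1532] y [ 0.7461  0.6658 -0.0029] z [ 0.6658 -0.7461  0.0009] F [-5.4156 -3.0908  8.9952] M [-0.5134  0.7765  0.0203] gap 0.116 q [-0.1891  0.4616  1.8608 -0.0039  0.8203 -0.915 ]
[0,0.30,-1.34] 0.071
[0,0.69,-2.65] 0.142
[0,1.17,-3.93] 0.213
[0,1.74,-5.18] 0.284
[0,2.40,-6.38] 0.354
[0,3.14,-7.53] 0.425
[0,3.96,-8.63] 0.496
[0,4.86,-9.66] 0.567
[0,5.82,-10.63] 0.638
[0,6.86,-11.53] 0.709
```

```bash
python3 -m jog '{"linear":[[0,0.25,-1.34],[0,0.6,-2.65],[0,1.05,-3.93],[0,1.6,-5.18],[0,2.25,-6.38],[0,3.0,-7.53],[0,3.8,-8.63],[0,4.7,-9.66],[0,5.67,-10.63],[0,6.7,-11.53],[0,6.7,-11.53],[0,6.7,-11.53],[0,6.7,-11.53]],"twist":[0.07,0.14,0.21,0.28,0.355,0.425,0.5,0.57,0.64,0.71,0.71,0.71,0.71],"claw":[-1,-1,-1,-1,-1,-1,-1,-1,-1,-1,-1,-1,-1]}'
python3 - <<'E'
from st import *
a,R=st()
for n in('side','top'):
    s=snap(n,n+'3.png')
s=np.load('pics/side3.npz');t=np.load('pics/top3.npz')
cv2.imwrite('pics/c31.png',cv2.resize(s['pixels'][95:285,205:375,::-1],None,fx=3.1,fy=3.1,interpolation=cv2.INTER_CUBIC))
cv2.imwrite('pics/c32.png',cv2.resize(t['pixels'][70:225,180:350,::-1],None,fx=3.8,fy=3.8,interpolation=cv2.INTER_CUBIC))
E
```

```text
t: 5.2
tcp_pos: [0.4539, 0.1512, 0.1529]
tool_rot: [0.494, 0.506, -0.497, 0.503]
force: [-8.6, -0.2, 11.8]
finger_gap: 0.114
t 5.2 tcp [0.4539 0.1512 0.1529] y [ 0.9998  0.0178 -0.0057] z [ 0.0178 -0.9998  0.001 ] F [-8.5998 -0.1914 11.7766] M [-0.0855  1.1228 -0.0671] gap 0.114 q [ 0.0877  0.4588  1.8682 -0.0009  0.8204  0.0706]
```

View pics/c31.png

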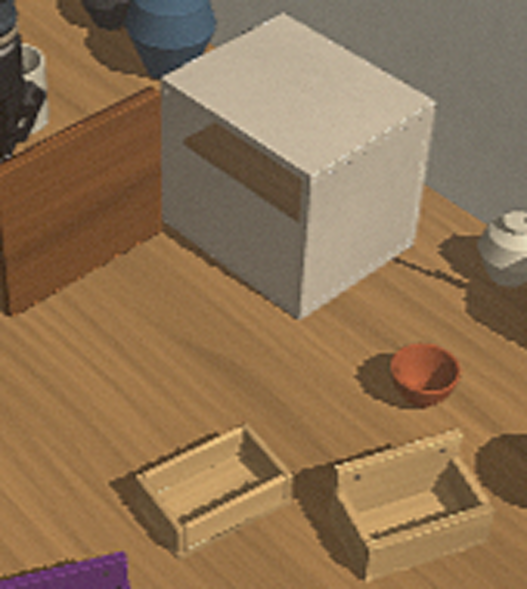

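View pics/c32.png

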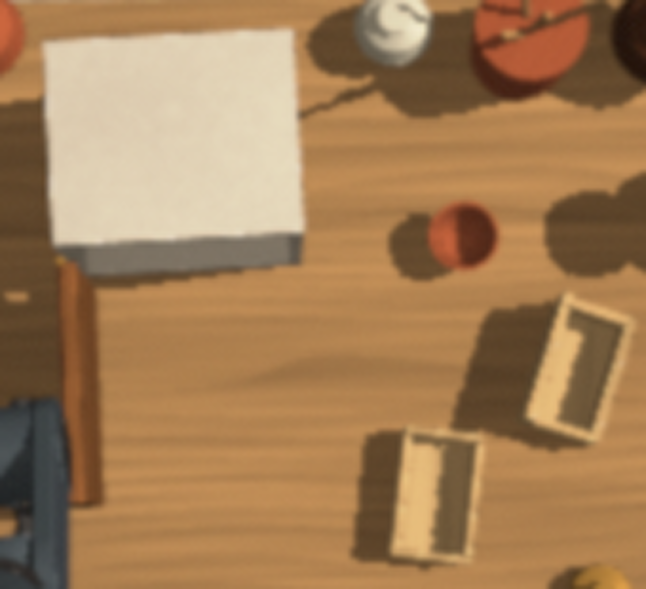

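Both pictures show the door open, roughly square, with the rack and tray undisturbed. A small further push will check for the stop.

```bash
python3 -m jog '{"linear":[[0,-0.2,-0.3],[0,-0.2,-0.6],[0,-0.2,-0.8],[0,-0.2,-0.8],[0,-0.2,-0.8]],"twist":[0.01,0.02,0.02,0.02,0.02],"claw":[-1,-1,-1,-1,-1]}'
python3 - <<'E'
from st import *
a,R=st()
E
```

```text
t: 5.72
tcp_pos: [0.4549, 0.1578, 0.1529]
tool_rot: [-0.5, -0.499, 0.501, -0.5]
force: [-2.2, -3.5, 6.6]
finger_gap: 0.116
t 5.7167 tcp [0.4549 0.1578 0.1529] y [ 1.     -0.0025  0.0003] z [-0.0025 -1.      0.0028] F [-2.1993 -3.5024  6.6295] M [-0.7009  0.4539 -0.1751] gap 0.116 q [ 0.1031  0.4605  1.8643 -0.0038  0.8168  0.1082]
```

```bash
python3 -m jog '{"linear":[[0,0,0.4],[0,0,0.4],[0,0,0.4],[0,0,0.4],[0,0,0.4],[0,0,0.4],[-3,0,0.4],[-6,0,0.4],[-9,0,0.4],[-12,0,0.4],[-12,0,0.4]],"twist":[0,0,0,0,0,0,0,0,0,0,0],"claw":[-1,-1,0,0,0,0,0,0,0,0,0]}'
python3 - <<'E'
from st import *
a,R=st()
for n in('side','top'):
    s=snap(n,n+'4.png')
s=np.load('pics/side4.npz');t=np.load('pics/top4.npz')
cv2.imwrite('pics/c41.png',cv2.resize(s['pixels'][95:285,205:375,::-1],None,fx=3.1,fy=3.1,interpolation=cv2.INTER_CUBIC))
cv2.imwrite('pics/c42.png',cv2.resize(t['pixels'][70:225,180:350,::-1],None,fx=3.8,fy=3.8,interpolation=cv2.INTER_CUBIC))
E
```

```text
t: 6.63
tcp_pos: [0.459, 0.1556, 0.2769]
tool_rot: [0.504, 0.496, -0.497, 0.502]
force: [1.1, -0.3, 0.2]
finger_gap: 0.498
t 6.6333 tcp [0.459  0.1556 0.2769] y [ 0.9999 -0.0035  0.0126] z [-0.0034 -1.     -0.0012] F [ 1.1292 -0.2937  0.1887] M [-0.006  -0.0009  0.0043] gap 0.498 q [ 0.0958  0.2742  1.7254 -0.0001  1.1293  0.0993]
```

View pics/c42.png

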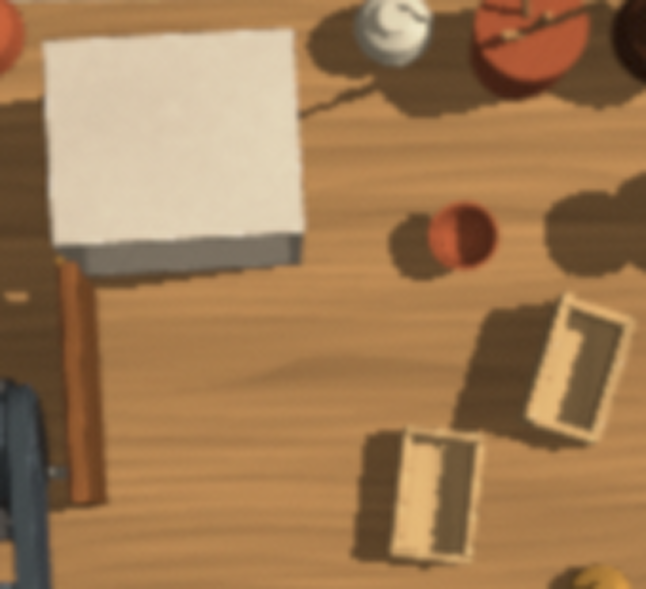

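View pics/c41.png

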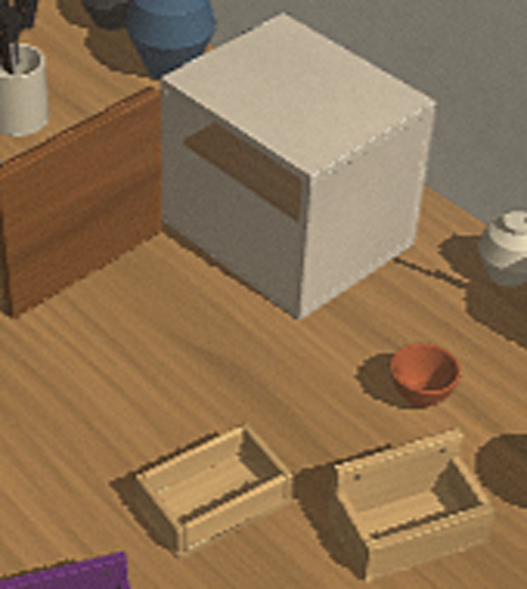

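```bash
python3 - <<'E'
from h import *
s=np.load('pics/side4.npz');t=np.load('pics/top4.npz')
cv2.imwrite('pics/c43.png',cv2.resize(t['pixels'][130:208,190:214,::-1],None,fx=7,fy=7,interpolation=cv2.INTER_CUBIC))
cv2.imwrite('pics/c44.png',cv2.resize(s['pixels'][115:205,200:265,::-1],None,fx=6.5,fy=6.5,interpolation=cv2.INTER_CUBIC))
E
```

```text
(no output)
```

View pics/c43.png

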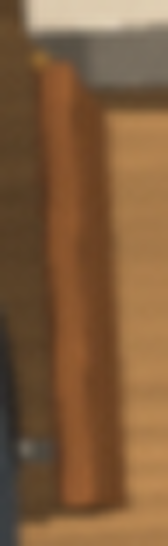

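View pics/c44.png

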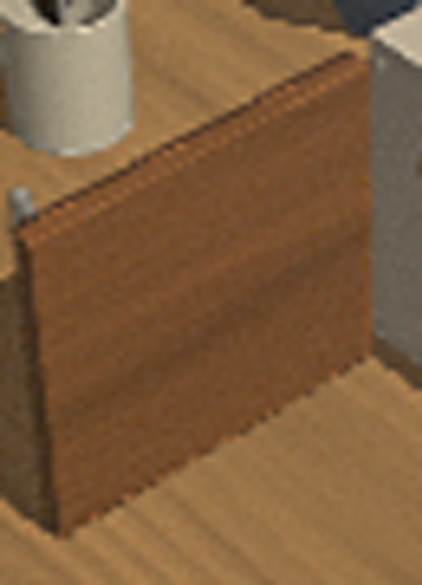

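```bash
python3 - <<'E'
from st import *
s=np.load('pics/side4.npz');t=np.load('pics/top4.npz')
S=lambda x,y:(200+(x+.5)/6.5-.5,115+(y+.5)/6.5-.5)
T=lambda x,y:(190+(x+.5)/7-.5,130+(y+.5)/7-.5)
q=[onz(s,*S(22,238),.203),onz(s,*S(65,535),.003),onz(s,*S(368,68),.203),onz(s,*S(370,362),.003)]
for p in q: print('side inner',p)
print('side centre',np.mean(q,0))
for n,p in dict(outhinge=(38,66),outfree=(62,505),infree=(97,503),inhinge=(72,66)).items(): print('top',n,onz(t,*T(*p),.203))
for p in((126,500),(105,110)): print('top inner bottom',onz(t,*T(*p),.003))
H=np.array([.648,.1215]);
for phi in(1.543,):
    d=np.array([-np.sin(phi),-np.cos(phi)]);n=np.array([-np.cos(phi),np.sin(phi)])
    print('model inner centre',H+.11*d-.015*n)
E
```

```text
side inner [0.4277 0.1076 0.203 ]
side inner [0.4314 0.1033 0.003 ]
side inner [0.643  0.1058 0.203 ]
side inner [0.6423 0.105  0.003 ]
side centre [0.5361 0.1054 0.103 ]
top outhinge [0.6418 0.1239 0.203 ]
top outfree [0.4239 0.1164 0.203 ]
top infree [0.4244 0.0991 0.203 ]
top inhinge [0.6414 0.1071 0.203 ]
top inner bottom [0.4305 0.1029 0.003 ]
top inner bottom [0.6465 0.1099 0.003 ]
model inner centre [0.5385 0.1034]
```

```bash
python3 -m jog '{"linear":[[0,7.8,56.2],[0,7.8,56.2],[0,7.8,56.2],[0,7.8,56.2],[0,7.8,56.2],[0,7.8,56.2],[0,7.8,56.2],[0,7.8,56.2],[0,7.8,56.2],[0,7.8,56.2],[0,7.8,56.2],[0,7.8,56.2],[13,7.8,56.2],[13,7.8,56.2],[13,7.8,56.2],[13,7.8,56.2],[13,7.8,56.2],[13,7.8,56.2],[13,7.8,56.2],[13,7.8,56.2]],"twist":[-1.23,-1.23,-1.23,-1.23,-1.23,-1.23,-1.23,-1.23,-1.23,-1.23,-1.23,-1.23,-1.23,-1.23,-1.23,-1.23,-1.23,-1.23,-1.23,-1.23],"claw":[0,0,0,0,0,0,0,0,0,0,0,0,0,0,0,0,0,0,0,0]}' 80
python3 - <<'E'
from st import *
for n in('side','top'):
    s=snap(n,n+'5.png')
a,R=st()
s=np.load('pics/side5.npz');t=np.load('pics/top5.npz')
cv2.imwrite('pics/c51.png',cv2.resize(s['pixels'][180:300,260:390,::-1],None,fx=4.5,fy=4.5,interpolation=cv2.INTER_CUBIC))
cv2.imwrite('pics/c52.png',cv2.resize(t['pixels'][120:225,270:390,::-1],None,fx=5,fy=5,interpolation=cv2.INTER_CUBIC))
E
```

```text
t: 8.4
tcp_pos: [0.5313, -0.4064, 0.1425]
tool_rot: [0.121, 0.696, -0.121, 0.697]
force: [-0.6, 0.6, -0.0]
finger_gap: 0.502
t 8.5 tcp [ 0.5318 -0.4066  0.1436] y [ 0.3367  0.9416 -0.0014] z [ 0.9416 -0.3367  0.0029] F [0.0425 1.0084 0.5827] M [ 0.0223 -0.0595 -0.0471] gap 0.498 q [-0.8195  0.6843  1.3919  0.0002  1.0622 -2.047 ]
```

View pics/c51.png

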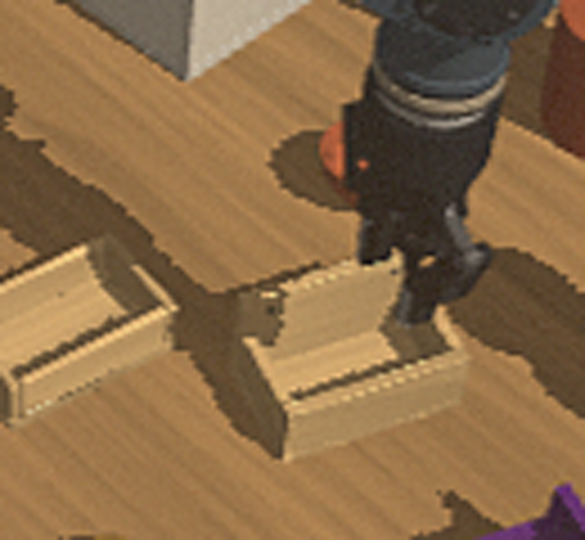

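View pics/c52.png

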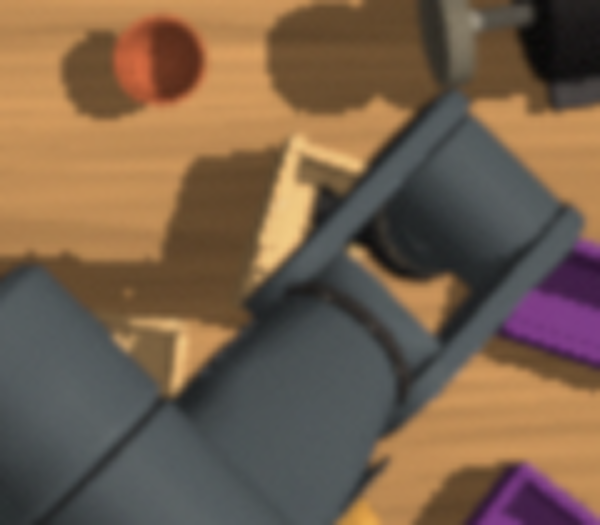

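The side crop shows the whole rack front, with its upper edge running from (288,405) to (465,352). I'll refine the wall position from that.

```bash
python3 - <<'E'
from st import *
s=np.load('pics/side5.npz')
S=lambda x,y:(260+(x+.5)/4.5-.5,180+(y+.5)/4.5-.5)
A=onz(s,*S(287,404),.05);B=onz(s,*S(465,351),.05);print(A,B,np.linalg.norm(B-A),(A+B)/2,onz(s,*S(287,459),0),onz(s,*S(467,400),0))
b1=onz(s,*S(244,340),.05);print('back-left top of end wall',b1)
a,R=st(); to([.536,-.4055,.017],R,a['tcp_pos'])
E
```

```text
[ 0.481  -0.3827  0.05  ] [ 0.5984 -0.4273  0.05  ] 0.12563933228087987 [ 0.5397 -0.405   0.05  ] [ 0.48   -0.3903  0.    ] [ 0.6041 -0.4343  0.    ]
back-left top of end wall [ 0.4963 -0.3293  0.05  ]
t 8.5 tcp [ 0.5318 -0.4066  0.1436] y [ 0.3367  0.9416 -0.0014] z [ 0.9416 -0.3367  0.0029] F [0.0425 1.0084 0.5827] M [ 0.0223 -0.0595 -0.0471] gap 0.498 q [-0.8195  0.6843  1.3919  0.0002  1.0622 -2.047 ]
shift cm [12.6649  0.2653  0.3221]
```

```bash
python3 -m jog '{"linear":[[2,0.4,0.6],[5,0.4,0.6],[8,0.4,0.6],[10.5,0.4,0.6],[12,0.4,0.6],[12.6,0.4,0.6],[12.6,0.4,0.6],[12.6,0.4,0.6],[12.6,0.4,0.6]],"twist":[0,0,0,0,0,0,0,0,0],"claw":[0,0,0,0,0,0,0,0,0]}' 80
python3 - <<'E'
from st import *
a,R=st()
s=snap('side','s6.png')
cv2.imwrite('pics/c61.png',cv2.resize(s['pixels'][180:300,260:390,::-1],None,fx=4.5,fy=4.5,interpolation=cv2.INTER_CUBIC))
E
```

```text
t: 9.25
tcp_pos: [0.5391, -0.4066, 0.0175]
tool_rot: [0.12, 0.696, -0.122, 0.698]
force: [-0.1, -0.2, -0.2]
finger_gap: 0.503
t 9.25 tcp [ 0.5391 -0.4066  0.0175] y [ 0.3379  0.9412 -0.0018] z [ 0.9412 -0.3378  0.0035] F [-0.1421 -0.2106 -0.1719] M [0.0283 0.066  0.018 ] gap 0.503 q [-0.8114  0.8594  1.4308  0.      0.8475 -2.0375]
```

View pics/c61.png

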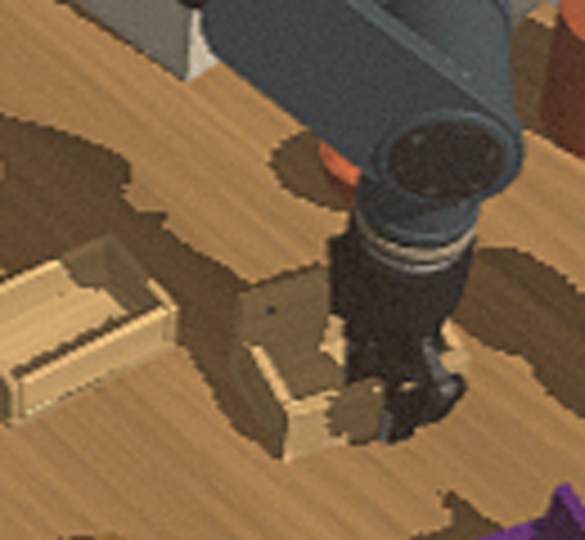

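The fingers straddle the front wall, with the outer fingertip near (400,438) in the crop. I'll close on it and lift.

```bash
python3 -m jog '{"linear":[[0,0,0],[0,0,0],[0,0,0],[0,0,0],[0,0,0],[0,0,0],[0,0,0]],"twist":[0,0,0,0,0,0,0],"claw":[-1,-1,-1,-1,-1,-1,-1]}' 80
python3 - <<'E'
from st import *
a,R=st()
s=snap('side','s7.png')
cv2.imwrite('pics/c71.png',cv2.resize(s['pixels'][180:300,260:390,::-1],None,fx=4.5,fy=4.5,interpolation=cv2.INTER_CUBIC))
p=proj(s,a['tcp_pos']);print((p-[260,180])*4.5)
E
```

```text
t: 9.88
tcp_pos: [0.5382, -0.4063, 0.0164]
tool_rot: [0.121, 0.696, -0.122, 0.697]
force: [-0.8, -0.3, 6.4]
finger_gap: 0.105
t 9.8833 tcp [ 0.5382 -0.4063  0.0164] y [ 0.3379  0.9412 -0.0011] z [ 0.9412 -0.3379  0.0015] F [-0.7537 -0.333   6.446 ] M [-0.0298  0.1298  0.0527] gap 0.105 q [-0.8118  0.8608  1.4315 -0.0004  0.8475 -2.0376]
[368.6559 409.6277]
```

View pics/c71.png

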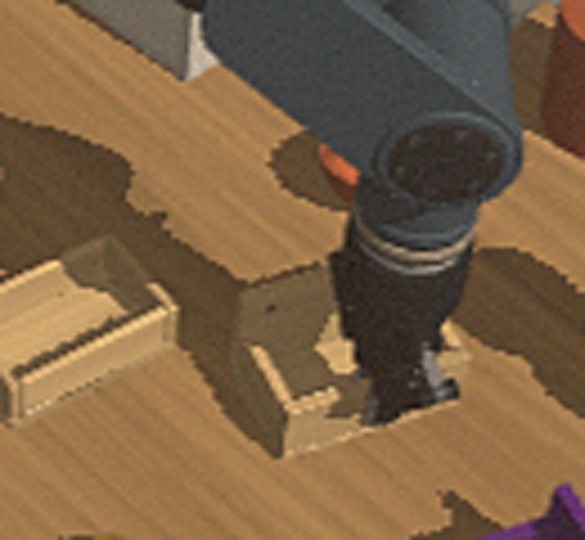

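```bash
python3 -m jog '{"linear":[[-0.5,0,0],[-1.5,0,0],[-3,0,0],[-5,0,0],[-7,0,0],[-9,0,0],[-11,0,0],[-12,0,0],[-12,0,0],[-12,0,0],[-12,0,0]],"twist":[0,0,0,0,0,0,0,0,0,0,0],"claw":[-1,-1,-1,-1,-1,-1,-1,-1,-1,-1,-1]}' 100
python3 - <<'E'
from st import *
a,R=st()
s=snap('side','s8.png')
cv2.imwrite('pics/c81.png',cv2.resize(s['pixels'][130:280,240:390,::-1],None,fx=3.9,fy=3.9,interpolation=cv2.INTER_CUBIC))
E
```

```text
t: 10.85
tcp_pos: [0.537, -0.4046, 0.1339]
tool_rot: [0.122, 0.697, -0.121, 0.696]
force: [-0.8, 0.9, -2.4]
finger_gap: 0.101
t 10.85 tcp [ 0.537  -0.4046  0.1339] y [0.338  0.9411 0.0013] z [ 0.9411 -0.338  -0.0027] F [-0.8     0.8927 -2.4027] M [-0.0409  0.0301  0.0079] gap 0.101 q [-0.8116  0.702   1.385  -0.      1.0576 -2.0375]
```

View pics/c81.png

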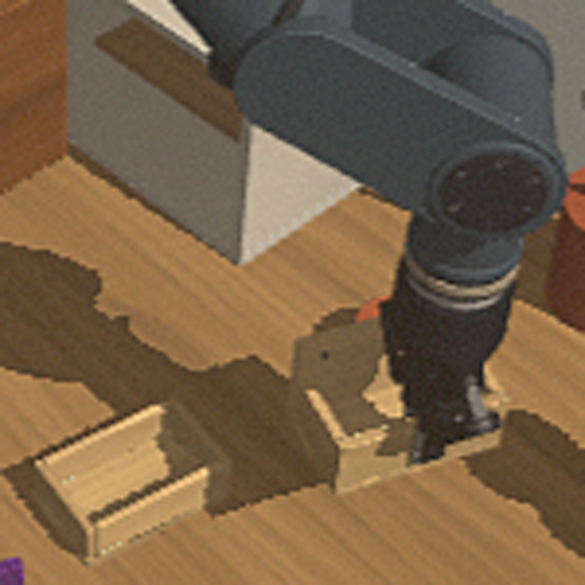

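The rack is lifted, level and held. I'll move it to a standoff in front of the door.

```bash
python3 -m jog '{"linear":[[0,1.2,-0.4],[0,3,-1],[0,5.5,-2],[0,8,-2.9],[0,10.5,-3.8],[0,13,-4.7],[0,15.5,-5.6],[0,18,-6.5],[0,20.5,-7.4],[0,23,-8.3],[0,25.5,-9.2],[0,28,-10.1],[0,30.5,-11.1],[0,33,-12],[0,35,-12.7],[0,36.2,-13.2],[0,37.2,-13.5],[0,37.2,-13.5],[0,37.2,-13.5]],"twist":[0,-0.02,-0.05,-0.08,-0.11,-0.14,-0.17,-0.2,-0.23,-0.26,-0.29,-0.32,-0.34,-0.36,-0.37,-0.375,-0.375,-0.375,-0.375],"claw":[-1,-1,-1,-1,-1,-1,-1,-1,-1,-1,-1,-1,-1,-1,-1,-1,-1,-1,-1]}' 100
python3 - <<'E'
from st import *
a,R=st()
for n in('side','top'):
    s=snap(n,n+'9.png')
s=np.load('pics/side9.npz');t=np.load('pics/top9.npz')
cv2.imwrite('pics/c91.png',cv2.resize(s['pixels'][95:235,190:330,::-1],None,fx=4.2,fy=4.2,interpolation=cv2.INTER_CUBIC))
cv2.imwrite('pics/c92.png',cv2.resize(t['pixels'][120:220,180:290,::-1],None,fx=5.5,fy=5.5,interpolation=cv2.INTER_CUBIC))
E
```

```text
t: 12.48
tcp_pos: [0.5366, -0.0098, 0.1351]
tool_rot: [-0.011, 0.707, 0.011, 0.707]
force: [0.2, -0.6, -2.2]
finger_gap: 0.099
t 12.4833 tcp [ 0.5366 -0.0098  0.1351] y [-0.031   0.9995 -0.0005] z [ 0.9995  0.031  -0.0001] F [ 0.2091 -0.6167 -2.169 ] M [-0.1246 -0.0546 -0.0665] gap 0.099 q [-0.2263  0.5478  1.7441 -0.0006  0.8497 -1.8277]
```

View pics/c91.png

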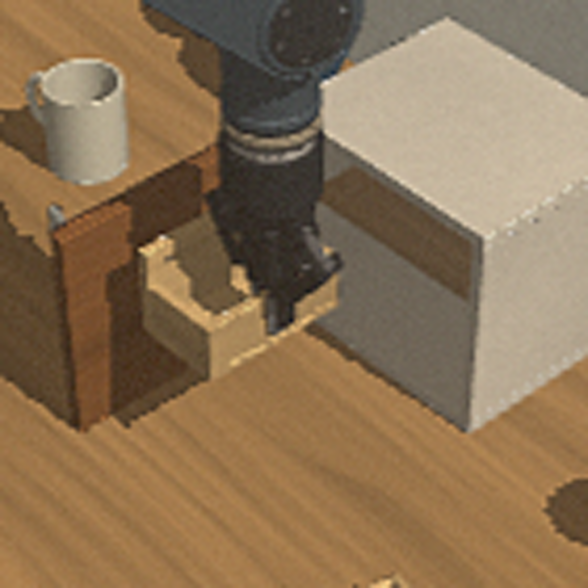

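View pics/c92.png

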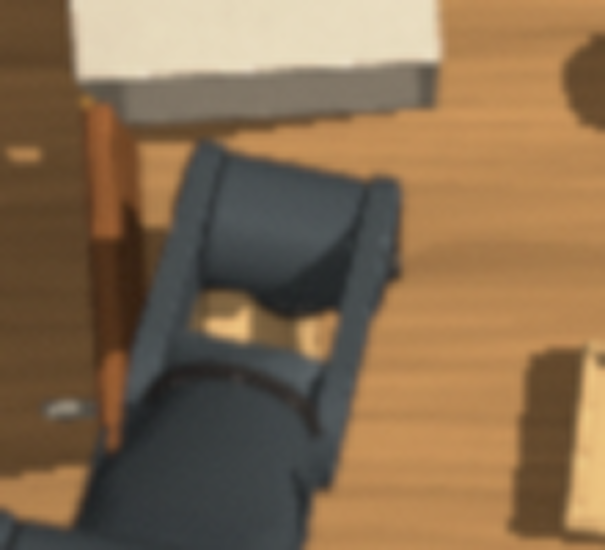

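The rack is held level in front of the door. Front-wall corners are at (212,325)/(212,380) on the left and about (337,305) at bottom right. I'll measure the rack centre relative to the TCP.

```bash
python3 - <<'E'
from h import *
s=np.load('pics/side9.npz')
cv2.imwrite('pics/c93.png',cv2.resize(s['pixels'][145:192,218:276,::-1],None,fx=12,fy=12,interpolation=cv2.INTER_CUBIC))
E
```

```text
(no output)
```

View pics/c93.png

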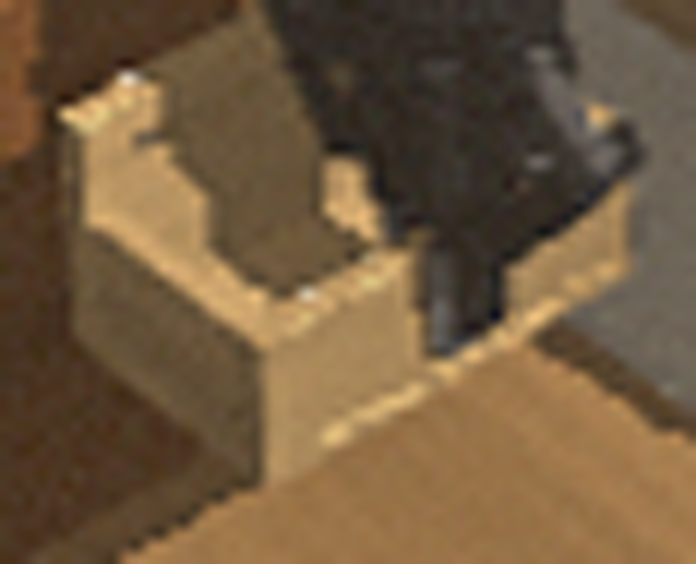

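```bash
python3 - <<'E'
from st import *
s=np.load('pics/side9.npz'); a,R=st(); p=a['tcp_pos']
S=lambda x,y:(218+(x+.5)/12-.5,145+(y+.5)/12-.5)
zb=p[2]-.0164
for n,(u,dz) in dict(FLt=((263,345),.05),FLb=((265,487),0),FRb=((633,272),0),FRt=((633,185),.05),BLt=((62,110),.08),BLb=((75,335),0)).items():
    X=onz(s,*S(*u),zb+dz); print(n,X, 'rel tool y,z mm',(R.T@(X-p))[1:]*1000)
# heights by intersecting with plane of front face (tool y=-5-?)
c,d=ray(s,*S(265,487)); 
for n,u in dict(FLt=(263,345),FLb=(265,487),FRb=(633,272),FRt=(633,185)).items():
    c,d=ray(s,*S(*u)); k=(-.005-(c-p)@R[:,1])/(d@R[:,1]); X=c+k*d; print(n,X,(R.T@(X-p))*1000)
E
```

```text
t 12.5833 tcp [ 0.5369 -0.0108  0.1353] y [-0.0292  0.9996 -0.0005] z [0.9996 0.0292 0.0004] F [ 0.4594 -0.1929 -1.4104] M [-0.0828 -0.0067  0.0058] gap 0.099 q [-0.2281  0.5478  1.7436 -0.0005  0.8497 -1.8277]
FLt [ 0.4733 -0.0166  0.1689] rel tool y,z mm [ -3.9313 -63.7257]
FLb [ 0.4725 -0.0159  0.1189] rel tool y,z mm [ -3.189  -64.4652]
FRb [ 0.6027 -0.0137  0.1189] rel tool y,z mm [-4.8197 65.7177]
FRt [ 0.5873 -0.0301  0.1689] rel tool y,z mm [-20.7865  49.8864]
BLt [0.4702 0.0621 0.1989] rel tool y,z mm [ 74.7165 -64.5181]
BLb [0.4706 0.0643 0.1189] rel tool y,z mm [ 76.9446 -64.0365]
FLt [ 0.4725 -0.0176  0.1701] [-34.8411  -5.     -64.576 ]
FLb [ 0.4712 -0.0177  0.121 ] [ 14.205   -5.     -65.9033]
FRb [ 0.6026 -0.0139  0.1191] [16.2105 -5.     65.5461]
FRt [ 0.6019 -0.0139  0.1505] [-15.1938  -5.      64.9014]
```

```bash
python3 -m jog '{"linear":[[0.5,0,0.2],[1.5,0,0.2],[3,0,0.2],[4.5,0,0.2],[5.3,0.5,0.2],[5.6,1,0.2],[5.6,1.7,0.2],[5.6,2.3,0.2],[5.6,2.5,0.2],[5.6,2.5,0.2],[5.6,2.5,0.2],[5.6,2.5,0.2]],"twist":[0,0,0,0,0,0,0,0,0,0,0,0],"claw":[-1,-1,-1,-1,-1,-1,-1,-1,-1,-1,-1,-1]}' 100
python3 - <<'E'
from st import *
for n in('side','top'):
    s=snap(n,n+'10.png')
a,R=st()
s=np.load('pics/side10.npz');t=np.load('pics/top10.npz')
cv2.imwrite('pics/c101.png',cv2.resize(s['pixels'][125:215,195:275,::-1],None,fx=6.5,fy=6.5,interpolation=cv2.INTER_CUBIC))
cv2.imwrite('pics/c102.png',cv2.resize(t['pixels'][120:220,180:290,::-1],None,fx=5.5,fy=5.5,interpolation=cv2.INTER_CUBIC))
E
```

```text
t: 13.58
tcp_pos: [0.5382, 0.0152, 0.0798]
tool_rot: [-0.011, 0.707, 0.011, 0.707]
force: [-1.1, -0.1, -1.3]
finger_gap: 0.099
t 13.6833 tcp [0.538  0.0151 0.0796] y [-0.03    0.9995 -0.0002] z [0.9995 0.03   0.0007] F [-0.5395  0.33   -2.233 ] M [-0.1075 -0.0011  0.0603] gap 0.098 q [-0.1797  0.6419  1.7745 -0.0001  0.7245 -1.7804]
```

View pics/c101.png

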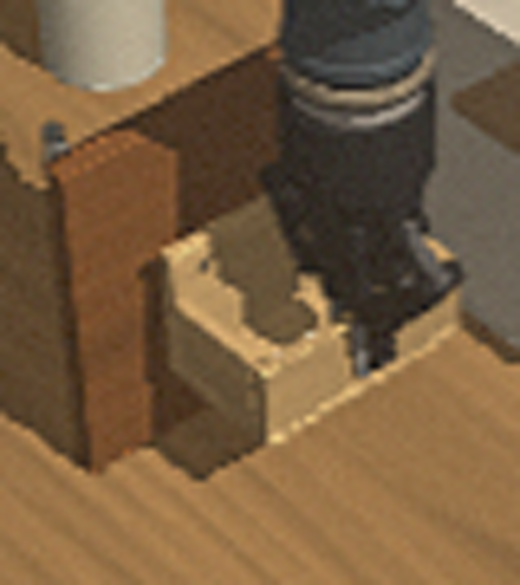

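View pics/c102.png

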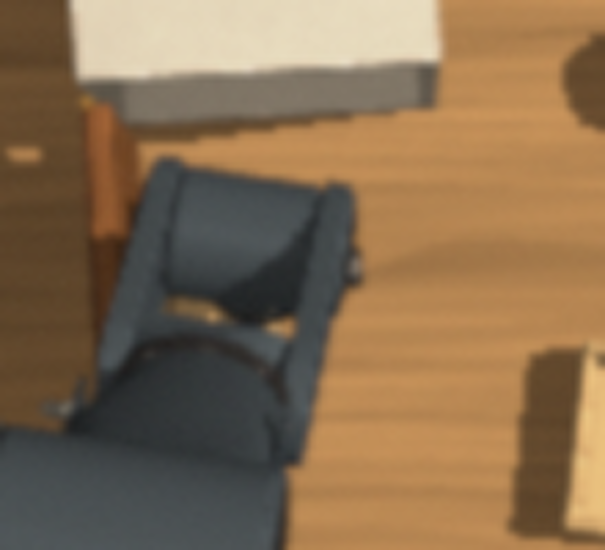

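The rack is at door height and about 15 mm short, with the door still where it was. I'll approach slowly from here.

```bash
python3 -m jog '{"linear":[[0,0.3,0],[0,0.6,0],[0,0.9,0],[0,1.1,0],[0,1.3,0],[0,1.4,0],[0,1.5,0],[0,1.6,0],[0,1.7,0],[0,1.7,0],[0,1.7,0],[0,1.7,0]],"twist":[0,0,0,0,0,0,0,0,0,0,0,0],"claw":[-1,-1,-1,-1,-1,-1,-1,-1,-1,-1,-1,-1]}' 100
python3 - <<'E'
from st import *
a,R=st()
E
```

```text
t: 14.68
tcp_pos: [0.5368, 0.0312, 0.0793]
tool_rot: [-0.011, 0.707, 0.01, 0.707]
force: [-2.8, -5.6, -0.8]
finger_gap: 0.1
t 14.6833 tcp [0.5368 0.0312 0.0793] y [-0.03    0.9995 -0.0013] z [ 0.9995  0.03   -0.0012] F [-2.7898 -5.5516 -0.7661] M [-0.7682  0.1804 -0.1514] gap 0.1 q [-0.1491  0.6425  1.7746 -0.0022  0.7255 -1.7482]
```

```bash
python3 -m jog '{"linear":[[0,0,0],[0,0.05,0],[0,0.1,0],[0,0.15,0],[0,0.15,0],[0,0.15,0]],"twist":[0.01,0.02,0.03,0.03,0.03,0.03],"claw":[-1,-1,-1,-1,-1,-1]}' 100
cat > avg.py <<'E'
from st import *
F=[];M=[];P=[];Y=[]
import sys
for i in range(int(sys.argv[1])):
    manip.snapshot('top') if i else None
    a=manip.sense(); F.append(a['force']);M.append(a['ft_torque']);P.append(a['tcp_pos']);Y.append(Ro.from_quat(a['tool_rot']).as_matrix()[:,1])
F,M,P,Y=[np.mean(k,0) for k in(F,M,P,Y)]
print('t',a['t'],'F',F,'M',M,'P',P,'Y',Y,'back',P+.075*Y,'xc',(M[2]+.075*F[0])/F[1])
E
python3 avg.py 10
```

```text
t: 15.18
tcp_pos: [0.5365, 0.0333, 0.0792]
tool_rot: [-0.001, 0.708, 0.0, 0.706]
force: [-2.9, -5.4, -1.9]
finger_gap: 0.102
t 15.6333 F [-3.221  -5.4434 -1.4142] M [-0.8547  0.4373  0.1197] P [0.5364 0.0333 0.0792] Y [-0.0011  1.     -0.0009] back [0.5364 0.1083 0.0791] xc 0.022395428107700923
```

```bash
python3 -m jog '{"linear":[[0,0.05,-0.05],[0,0.1,-0.1],[0,0.15,-0.1],[0,0.2,-0.1],[0,0.25,-0.1],[0,0.3,-0.1],[0,0.3,-0.1],[0,0.3,-0.1]],"twist":[0,0.01,0.01,0.02,0.02,0.02,0.02,0.02],"claw":[-1,-1,-1,-1,-1,-1,-1,-1]}' 100
python3 avg.py 8
python3 - <<'E'
from st import *
s=snap('side','side11.png');t=snap('top','top11.png')
cv2.imwrite('pics/c111.png',cv2.resize(s['pixels'][125:215,195:275,::-1],None,fx=6.5,fy=6.5,interpolation=cv2.INTER_CUBIC))
cv2.imwrite('pics/c112.png',cv2.resize(t['pixels'][120:220,180:290,::-1],None,fx=5.5,fy=5.5,interpolation=cv2.INTER_CUBIC))
E
```

```text
t: 16.3
tcp_pos: [0.5349, 0.0354, 0.0792]
tool_rot: [0.006, 0.708, -0.007, 0.706]
force: [-5.3, -8.5, -0.1]
finger_gap: 0.1
t 16.65 F [-4.7306 -8.9612 -0.1204] M [-1.3656  0.6199  0.1434] P [0.5349 0.0354 0.0792] Y [ 0.018   0.9998 -0.0024] back [0.5362 0.1104 0.079 ] xc 0.023585119254789046
```

View pics/c111.png

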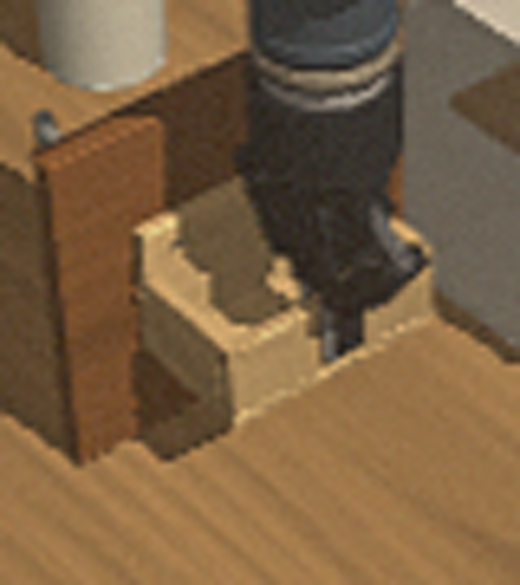

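View pics/c112.png

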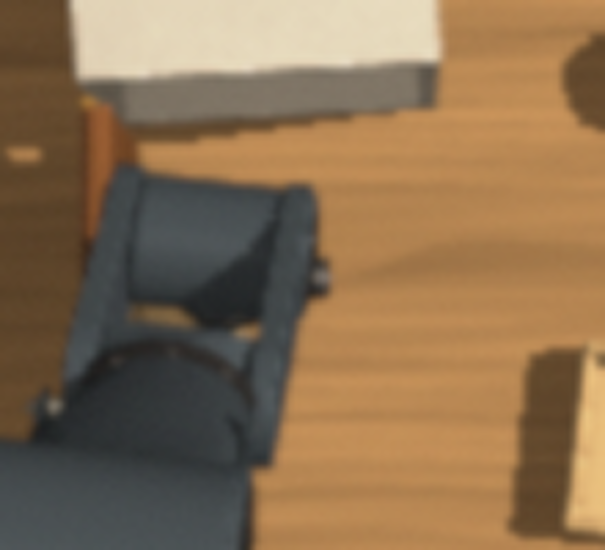

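```bash
python3 - <<'E'
from h import *
s=np.load('pics/side11.npz')
cv2.imwrite('pics/c113.png',cv2.resize(s['pixels'][138:202,196:266,::-1],None,fx=11,fy=9,interpolation=cv2.INTER_CUBIC))
E
```

```text
(no output)
```

View pics/c113.png

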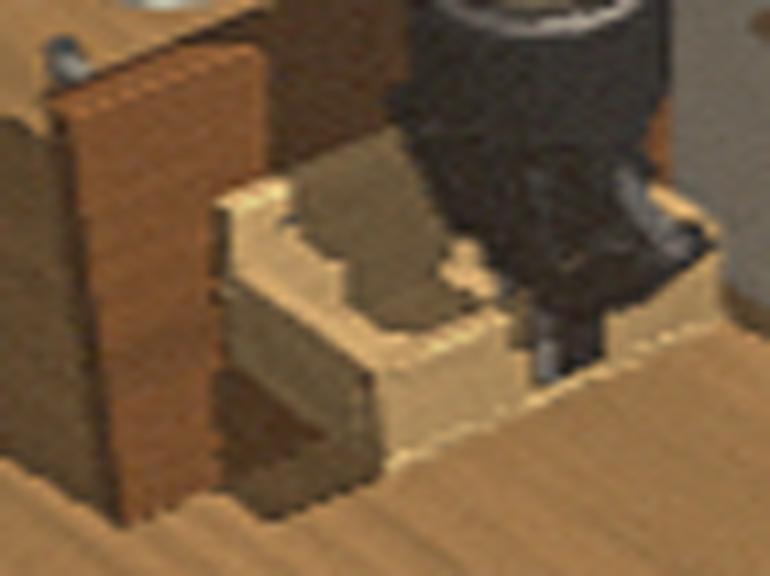

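```bash
python3 - <<'E'
from st import *
s=np.load('pics/side11.npz'); a,R=st(); p=a['tcp_pos']
S=lambda x,y:(196+(x+.5)/11-.5,138+(y+.5)/9-.5)
zb=p[2]-.0164
print('free inner top',onz(s,*S(72,120),.203),'bottom',onz(s,*S(125,526),.003), 'bottom2',onz(s,*S(213,492),.003))
for n,(u,dz) in dict(FLt=((382,368),.05),FLb=((384,471),0),FRb=((722,319),0),FRt=((722,241),.05),BLt=((219,205),.08)).items():
    X=onz(s,*S(*u),zb+dz); print(n,X, 'rel tool y,z mm',(R.T@(X-p))[1:]*1000)
E
```

```text
t 16.75 tcp [0.5349 0.0354 0.0792] y [ 0.0179  0.9998 -0.0024] z [ 0.9998 -0.0179 -0.0031] F [-3.5734 -9.3333 -0.165 ] M [-1.381  0.634  0.157] gap 0.101 q [-0.141   0.6418  1.7773 -0.0041  0.7252 -1.6907]
free inner top [0.4265 0.1106 0.203 ] bottom [0.4269 0.1128 0.003 ] bottom2 [0.4589 0.1101 0.003 ]
FLt [0.473  0.0333 0.1128] rel tool y,z mm [ -3.2699 -61.9807]
FLb [0.471  0.0335 0.0628] rel tool y,z mm [ -3.0042 -63.7507]
FRb [0.6022 0.0317 0.0628] rel tool y,z mm [-2.4808 67.4071]
FRt [0.5938 0.022  0.1128] rel tool y,z mm [-12.4222  59.0799]
BLt [0.4705 0.1069 0.1428] rel tool y,z mm [ 70.1634 -65.8682]
```

```bash
python3 - <<'E'
from st import *
A=np.load('pics/top10.npz');B=np.load('pics/top11.npz');C=np.load('pics/top4.npz')
def edge(s,r):
    L=s['pixels'][r,188:206].astype(float); g=(L[:,0]-L[:,2]) # redness
    lo=g[:3].mean(); hi=np.sort(g)[-3:].mean(); th=(lo+hi)/2
    i=np.argmax(g>th); return 188+i-1+(th-g[i-1])/(g[i]-g[i-1]) if i else None
for nm,s in(('open',C),('free',A),('push',B)):
    pts=[]
    for r in range(141,163):
        e=edge(s,r)
        if e is None: continue
        X=onz(s,e,r,.203); pts.append(X[:2])
    pts=np.array(pts); 
    f=np.polyfit(pts[:,0],pts[:,1],1); res=pts[:,1]-np.polyval(f,pts[:,0]); k=abs(res)<.0025
    f=np.polyfit(pts[k,0],pts[k,1],1)
    print(nm,'slope',f[0],'y at x=.64',np.polyval(f,.64),'y at .53',np.polyval(f,.53),'n',k.sum(),'rms',res[k].std(), pts[[0,-1]])
# side: handle tip / free edge shift via optical flow of door free edge region
a=np.load('pics/side10.npz')['pixels'];b=np.load('pics/side11.npz')['pixels']
import cv2
ga,gb=[cv2.cvtColor(k,cv2.COLOR_RGB2GRAY) for k in(a,b)]
tp=ga[140:153,198:208]; r=cv2.matchTemplate(gb[130:165,185:220],tp,cv2.TM_CCOEFF_NORMED); print('side corner match',cv2.minMaxLoc(r)[1:],'ref',(13,10))
ta,tb=[cv2.cvtColor(k['pixels'],cv2.COLOR_RGB2GRAY) for k in(A,B)]
E
```

```text
open slope 0.03958986890052833 y at x=.64 0.12280315350745259 y at .53 0.11844826792839447 n 22 rms 0.0005464939483463183 [[0.6348 0.1222]
 [0.5615 0.1206]]
free slope 0.0380262291193953 y at x=.64 0.12279961217658648 y at .53 0.118616726973453 n 22 rms 0.000628672626650315 [[0.6348 0.1222]
 [0.5615 0.1211]]
push slope -0.07793529167139907 y at x=.64 0.1203080102898059 y at .53 0.1288808923736598 n 22 rms 0.0005260003355339465 [[0.6348 0.1219]
 [0.5617 0.1271]]
side corner match (0.8090339303016663, (8, 0), (12, 8)) ref (13, 10)
```

```bash
python3 -m jog '{"linear":[[0,0.02,-0.05],[0,0.05,-0.1],[0,0.05,-0.15],[0,0.05,-0.15],[0,0.05,-0.15],[0,0.05,-0.15]],"twist":[0.01,0.02,0.02,0.02,0.02,0.02],"claw":[-1,-1,-1,-1,-1,-1]}' 100
python3 avg.py 10
python3 - <<'E'
from st import *
snap('top','top12.png');snap('side','side12.png')
E
```

```text
t: 17.25
tcp_pos: [0.5339, 0.0365, 0.0791]
tool_rot: [0.012, 0.708, -0.014, 0.706]
force: [-3.6, -5.8, -1.3]
finger_gap: 0.097
t 17.7 F [-2.9234 -6.2725 -1.5271] M [-0.9438  0.4624  0.5274] P [0.5339 0.0365 0.0791] Y [ 0.0365  0.9993 -0.0019] back [0.5366 0.1115 0.079 ] xc -0.04912424000908492
```

```bash
python3 -m jog '{"linear":[[0,0.05,0],[0,0.1,0],[0,0.15,0.05],[0,0.15,0.05],[0,0.15,0.05],[0,0.15,0.05]],"twist":[-0.005,-0.01,-0.01,-0.01,-0.01,-0.01],"claw":[-1,-1,-1,-1,-1,-1]}' 100
python3 avg.py 10
```

```text
t: 18.3
tcp_pos: [0.5339, 0.0367, 0.0792]
tool_rot: [0.009, 0.708, -0.011, 0.706]
force: [-3.9, -12.0, 0.8]
finger_gap: 0.098
t 18.75 F [ -4.9045 -11.8138   0.09  ] M [-1.7631  0.6756  0.0932] P [0.5339 0.0367 0.0792] Y [ 0.0279  0.9996 -0.0033] back [0.536  0.1117 0.079 ] xc 0.023245537126432084
```

```bash
python3 -m jog '{"linear":[[0,-0.02,0],[0,-0.05,-0.05],[0,-0.05,-0.05],[0,-0.05,-0.05],[0,-0.05,-0.05]],"twist":[0.004,0.004,0.004,0.004,0.004],"claw":[-1,-1,-1,-1,-1]}' 100
python3 avg.py 10
python3 - <<'E'
from st import *
s=snap('side','side13.png');t=snap('top','top13.png')
cv2.imwrite('pics/c131.png',cv2.resize(s['pixels'][138:202,196:266,::-1],None,fx=11,fy=9,interpolation=cv2.INTER_CUBIC))
E
```

```text
t: 19.17
tcp_pos: [0.5339, 0.0367, 0.0792]
tool_rot: [0.01, 0.708, -0.012, 0.706]
force: [-3.3, -9.6, -0.2]
finger_gap: 0.102
t 19.6167 F [-3.5261 -9.6943 -1.0548] M [-1.4787  0.5481  0.2165] P [0.5339 0.0367 0.0792] Y [ 0.0317  0.9995 -0.0028] back [0.5363 0.1117 0.079 ] xc 0.00494836016408616
```

View pics/c131.png

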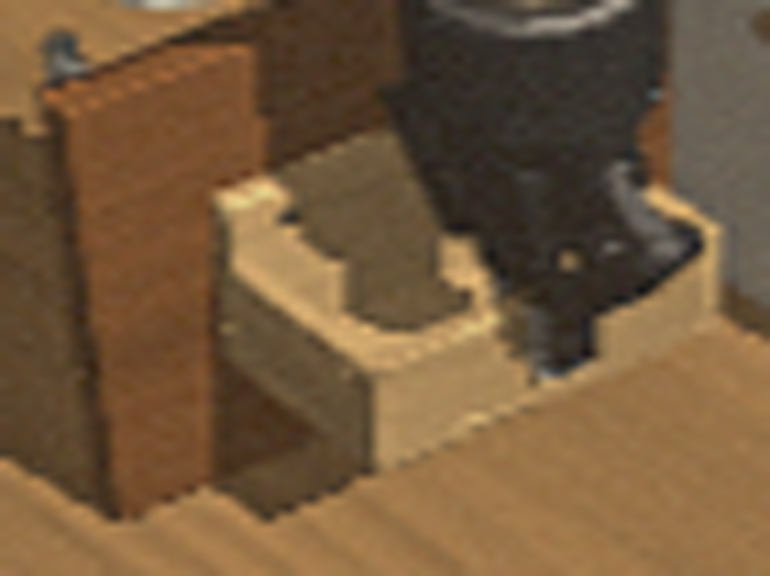

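View pics/side13.png

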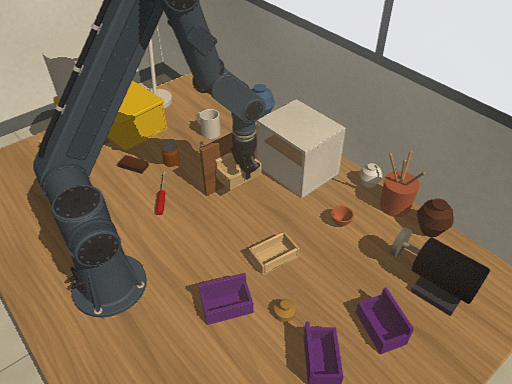

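Force is steady at about 9.7 N and centred on the rack's back, which sits flush and level. The other objects are where they were. I'm handing in now.

```bash
python3 avg.py 3; python3 -c "
from station import manip
print(manip.sign_off())"
```

```text
t 19.8167 F [-3.3911 -9.84   -0.9782] M [-1.4736  0.5392  0.1965] P [0.5339 0.0367 0.0792] Y [ 0.0317  0.9995 -0.0027] back [0.5363 0.1117 0.079 ] xc 0.0058800690833715205
the job is handed in; nothing more can be done
None
```

I swung the door open by its handle until it pressed back at its stop (about 3.5 N). Then I pinched the rack by its front wall, carried it over, and pressed its back against the door's inner face. I handed in at 19.8 s, still gripping (100 N commanded) and pushing.

**Last checks**
- **Push:** about 9.8 N towards the door and steady. The torque puts the pressure about 6 mm from the middle of the rack's back, so it sits flat.
- **Sideways:** the rack's back centre is at x = 0.536. The door's centre is estimated at 0.535–0.536 from the handle grasp and the side view.
- **Height:** the back centre is at about 103 mm and the underside about 63 mm above the bench.
- **Tilt:** the tool tilted less than 0.2°.
- **Other objects:** the last side picture shows the others where they were.

**Where checks disagreed**
- The two cameras differed by 3 to 5 mm on some x positions of the door and rack.
- Image estimates of how far the springy door turned under the push were inconsistent. I set the rack's final yaw from the wrist torque instead.
- A sideways friction force of about 3.4 N on the rack remained at the end.

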